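Square a board up in the drilling jig

TASK

Push the loose wooden board on the grey jig until its far long side lies flush against the fence and its left end is hard against the stop block, so that it sits squarely in that corner, then let go of it. Slide it flat along the jig with the fingers, without lifting or tipping it, and leave the jar, the glue bottle, the screwdriver and the small offcut where they are.

Things in the scene. Friction and masses are not known exactly. Their poses are not given: they have to be found in the camera images.
- jig: Fixed jig screwed to the bench: a flat grey base plate 12 mm thick with a darker wooden fence strip along its far edge. Origin: on the bench surface (underside of the plate). In the jig's axes, x points square across to the fence and y along the fence (z up): the plate reaches from x = -130 to x = 85 mm and y = -200 to 200 mm, its top is at z = 12 mm; the fence's flat face is at x = 85 mm, the fence is 35 mm thick and its top is at z = 32 mm (20 mm above the plate).
- stop: Fixed wooden stop block on the jig's plate, butted against the fence, 70 mm (x) by 40 mm (y) and 22 mm high; axes parallel to the jig's. Origin: centre of its underside, on the plate. The face that the board's end must meet is the one on its -y side, 20 mm from the origin. It is placed at a different distance along the fence each time, on the jig's +y (left) half.
- board: Loose board of pale wood lying flat on the jig's plate, askew and away from fence and stop: 95 mm (its x) by 150 mm (its y), 28 mm high, about 0.2 kg, too wide to be gripped across and slid by a push of a few newtons. Origin: centre of its underside, on the plate. Its y axis runs along its length, roughly along the fence, and its +y end is the left one, next to the stop.
- jar: Bystander: small clear jar with a steel cap, 44 mm across and 60 mm high, standing on the near left corner of the jig's plate. Origin: centre of its underside.
- glue: Bystander: white glue bottle with an orange cap, 52 mm across and 130 mm high, standing on the bench beyond the fence. Origin: centre of its underside.
- screwdriver: Bystander: screwdriver with a black handle, 190 mm long, lying on the bench just past the left or the right end of the jig. Origin: near the middle of its length, on the bench; x along the blade.
- offcut: Bystander: small wooden offcut 60 by 45 mm, 28 mm high, lying on the bench just past the other end of the jig. Origin: centre of its underside.
There are look-alikes about, which are no part of the job. Of the things like the board, leave any that is green; of the rest the smaller one is meant.

How it is judged:
By the outcome, as a careful person would: the job done as asked, in the order asked, and still so for the second after the job is handed in, with the robot touching nothing.
It also fails if it takes over 61 s, if anything falls off the work surface, if the arm or the gripper's body presses on something with over 40 N, if the wrist force passes 120 N, or if a joint passes its speed limit or range.

ROBOT

A 6-joint arm with a two-finger parallel gripper is mounted at the origin on the work surface. World frame = base frame: x ahead of the robot, y to its left, z up, the work surface at z = 0. Lengths are in m, angles in rad, forces in N, time in s.
With the tool pointing down it reaches from about 0.25 to 0.725 m from the base axis. Payload 4 kg.
Tool frame: the origin (TCP) lies midway between the tips of the shut fingers; the grasp point (between the pads) lies 19 mm behind it; z points along the fingers, x is the direction in which the jaws open and shut, and the axes are right-handed (so a half turn about z gives the same grasp; the last joint's range is limited). The gripper opens to 85 mm and grips with 20 to 120 N. Pads are 22 mm wide; open, the fingers measure 114 mm over their backs; the gripper's body (76 mm by 85 mm) begins 54 mm behind the grasp point. The pads swing forward as they close: fully open they stand 13 mm farther back than shut.
Start: joints at [-1.329, 0.241, 0.005, 1.335, 0, 1.571], TCP at [0.12, -0.485, 0.231] pointing down, gripper open.
Joint ranges: [-2.72, 2.72], [-1.05, 1.87], [-1.09, 1.28], [-1.99, 2.15], [-1.42, 1.44], [-3.14, 3.14]. Speed limits (rad/s): [2.79, 2.79, 3.14, 3.14, 3.14, 3.14].

INTERFACE

Orientations are given as a unit quaternion [x, y, z, w].
In Python, from station import env gives the robot as it stands.
- The arm moves only by the tool send_rows, never from a script. Its argument "motion" is a list of rows, each a list of 7 numbers: the shift along the tool's x, y, z in cm, then the turn, a rotation vector about the tool's x, y, z in degrees, then the finger opening in cm, from 0 to 8.54. A call has exactly 8 rows; each row is the pose to reach, as a shift and turn from the pose commanded when the call began, along the tool's axes at that moment; what a row does not reach only later rows make up. A row lasts 1/10 s, in which the tool goes at most 50 mm and 8.59 degrees, less where a joint would pass 70% of its speed; a pose out of reach is approached as far as the arm can. A call with a gripper value outside its range is refused whole. The fingers move at their own pace and stop on an object; "grip_force" is the grip in N (left out, the last holds). Time passes only in rows, so rows that repeat a pose let the fingers close, or fill a call up. It gives the time, the measured TCP pose, the force and the opening at its end, in the units of the state.
- env.get_obs(): the state, without advancing time (a new reading comes with each control period).
- env.capture(name): name is "scene" or "side" or "wrist"; returns (picture, depth): 384x512x3 uint8, blue, green, red; 384x512 float32, m along the optical axis (not along the pixel's ray), 0 where there is no reading.
- env.camera_params(name): a dict with "mtx" (3x3 intrinsics, pixels), "rvec" (rotation vector, rad) and "tvec" (3), from world to camera coordinates, as OpenCV has them. Camera axes: x right, y down, z forward; pixel columns grow to the right and rows downward; lengths in m; the calibration is good to about 2 mm. A picture is of the moment at which its call begins: read the wrist's pose just before it. camera_params takes no time and is no camera call; for the wrist camera it gives the pose at the moment of the call.
- env.hand_in(): hands the job in, once; it reports no verdict.
The state is a dict: "t": time; "q": joint angles; "joint_vel": joint speeds; "effort": joint torques, N m; "eef_pos": TCP position; "orientation": TCP orientation; "force": force on the tool from outside, world axes, zero at the start; "torque": the same for the moment, N m; "width": finger opening in m.
Only numpy, scipy, OpenCV 4.12 (cv2) and the standard library are available. Lean on these libraries where they do the work, as an engineer would, in place of code of your own. Each camera call takes 0.05 s, during which the arm holds its last target.

## Working session

There is one attempt and no reset: what is moved stays moved. The work goes in short steps, Python scripts to look and compute and a tool call to move; the robot and the scene stay as the last step left them, time stands still between calls to the robot, and variables do not carry over. Pictures are saved under pics/ and viewed, and the job is handed in when it is done.

Besides the shell and the picture viewer there is one more tool, called after "Request:" by a JSON object that holds its "method" and its "body". send_rows: Moves the arm, as the interface text tells. Its arguments: {"type":"object","properties":{"motion":{"type":"array","items":{"type":"array","items":{"type":"number"}}},"grip_force":{"type":"number"}},"required":["motion"]}

```bash
mkdir -p pics; ls
python3 - <<'E'
from station import env
import cv2,numpy as np,pickle
o=env.get_obs();print(o)
for n in ["scene","side","wrist"]:
    p=env.camera_params(n)
    im,d=env.capture(n)
    cv2.imwrite(f"pics/{n}0.png",im); np.savez(f"{n}0.npz",im=im,d=d,**p)
    print(n,p)
E
```

```text
pics
{'t': 0.0, 'q': array([-1.32898700e+00,  2.41387395e-01,  3.70823401e-03,  1.33522779e+00,
       -2.35403290e-05,  1.57078393e+00]), 'joint_vel': array([ 0.00044805, -0.00124169, -0.00103312, -0.00028605, -0.00011862,
       -0.00069772]), 'effort': array([-1.58245595e-03, -3.72322118e+01,  2.52403861e+01,  1.70318282e-02,
       -1.30969433e-04,  2.35995394e-06]), 'eef_pos': array([ 0.11956696, -0.48482255,  0.23041966]), 'orientation': array([ 7.87232616e-01, -6.16655248e-01, -8.38028259e-04, -6.41509842e-04]), 'force': array([ 0.44700997, -0.15716586,  0.28711189]), 'torque': array([-0.03445963, -0.01485936,  0.00413139]), 'width': 0.08520576768209014}
scene {'mtx': array([[404.34643252,   0.        , 252.02194401],
       [  0.        , 404.34643252, 196.86890243],
       [  0.        ,   0.        ,   1.        ]]), 'rvec': array([ 2.1984629 ,  0.70364236, -0.34767446]), 'tvec': array([-0.36504514, -0.17102284,  1.52939877])}
side {'mtx': array([[426.3810917 ,   0.        , 245.78052159],
       [  0.        , 426.3810917 , 194.56534728],
       [  0.        ,   0.        ,   1.        ]]), 'rvec': array([ 2.44351934, -0.21895564,  0.06500863]), 'tvec': array([-0.48196816,  0.08375619,  1.13527821])}
wrist {'mtx': array([[323.00808845,   0.        , 254.84383218],
       [  0.        , 323.00808845, 195.19266969],
       [  0.        ,   0.        ,   1.        ]]), 'rvec': array([-2.29843128,  1.79893705,  0.24712657]), 'tvec': array([-0.49994817, -0.03436228,  0.3786615 ])}
```

View pics/scene0.png

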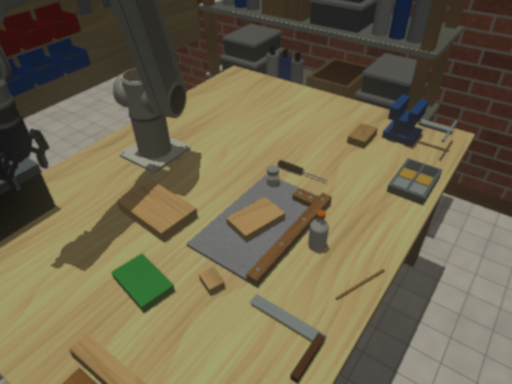

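View pics/side0.png

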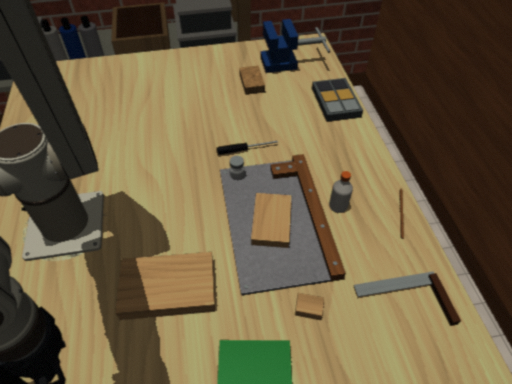

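View pics/wrist0.png

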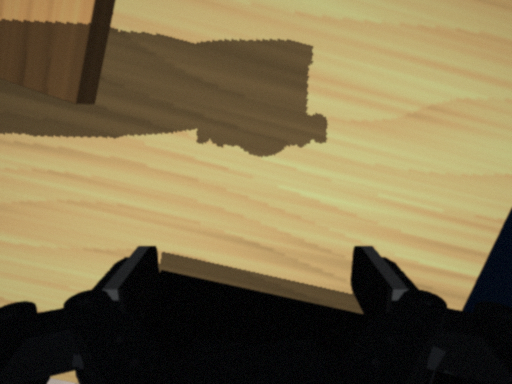

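The board on the jig is at side-view pixel ~(272,220). The jar is at (237,168), the stop at (285,170) and the fence runs from (298,157) to (337,275). The larger plank and the green board are off the jig. Next I'll measure from the depth images.

```bash
cat > h.py <<'E'
import cv2,numpy as np
def world(d,mtx,rvec,tvec):
    R,_=cv2.Rodrigues(rvec); h,w=d.shape
    u,v=np.meshgrid(np.arange(w),np.arange(h))
    c=np.stack([(u-mtx[0,2])/mtx[0,0]*d,(v-mtx[1,2])/mtx[1,1]*d,d],-1)
    return (c-tvec)@R
def ray(px,z,P):
    R,_=cv2.Rodrigues(P['rvec']); px=np.atleast_2d(np.array(px,float))
    r=np.c_[(px-P['mtx'][:2,2])/P['mtx'][0,0],np.ones(len(px))]@R
    C=-R.T@P['tvec']
    return C+r*((z-C[2])/r[:,2])[:,None]
E
python3 - <<'E'
from h import *
for n in ["scene","side"]:
    f=np.load(n+"0.npz"); W=world(f['d'],f['mtx'],f['rvec'],f['tvec'])
    z=W[...,2]
    roi=(W[...,0]>.3)&(W[...,0]<.8)&(W[...,1]>-.4)&(W[...,1]<.4)
    print(n,np.histogram(z[roi],bins=np.arange(-.01,.07,.004)))
    for lo,hi,nm in [(.007,.017,'plate'),(.035,.046,'board'),(.026,.037,'fence/stop')]:
        m=(roi&(z>lo)&(z<hi)).astype(np.uint8)
        k,l,s,c=cv2.connectedComponentsWithStats(m)
        for i in range(1,k):
            if s[i,4]>60:
                p=W[l==i]; r=cv2.minAreaRect((p[:,:2]*1000).astype(np.float32))
                print(nm,s[i],np.round(r[0],1),np.round(r[1],1),round(r[2],1),'z',np.median(p[:,2]).round(4))
    im=f['im']
    y0,y1,x0,x1=(140,300,205,365) if n=='side' else (150,290,175,345)
    c=cv2.resize(im[y0:y1,x0:x1],None,fx=3.7 if n=='side' else 4,fy=3.7 if n=='side' else 4,interpolation=cv2.INTER_CUBIC)
    cv2.imwrite(f'pics/{n}_crop.png',c)
E
```

```text
scene (array([    1,   983, 13205,  4295,   485,  3846,  1312,   289,   337,
         575,  1289,   548,  1426,   473,    35,    35,    18,    31,
          36]), array([-0.01 , -0.006, -0.002,  0.002,  0.006,  0.01 ,  0.014,  0.018,
        0.022,  0.026,  0.03 ,  0.034,  0.038,  0.042,  0.046,  0.05 ,
        0.054,  0.058,  0.062,  0.066]))
plate [278 164  32  11  65] [494.  184.1] [117.8  18.3] 12.4 z 0.0139
plate [ 187  173  124  113 4650] [552.3 -85.7] [403.5 253.6] 89.4 z 0.0127
plate [151 214  47  28 116] [ 340.2 -244.5] [136.   60.7] 85.5 z 0.0117
plate [250 294  44  31 502] [ 744.7 -324.2] [ 33.1 109.7] 89.2 z 0.0129
board [ 227  196   59   40 1184] [539.1 -99.5] [153.8  97.9] 74.1 z 0.0406
board [148 198  49  36 769] [ 333.8 -241.9] [139.9  73. ] 86.5 z 0.041
fence/stop [ 247  188   85   94 1565] [628.6 -86. ] [105.4 405.1] 0.5 z 0.0326
fence/stop [149 209  49  27 130] [ 361.6 -256.1] [148.6  56.1] 60.8 z 0.0313
fence/stop [227 213  59  26 160] [ 565.1 -127.3] [174.5  79. ] 42.5 z 0.0319
fence/stop [199 267  26  23 306] [ 573.1 -344.5] [44.9 61.1] 67.9 z 0.0285
side (array
[... 451 characters left out ...]
] [ 32.3 109.8] 89.5 z 0.0138
board [271 155  28  20 215] [621.9  71.8] [97.7 56.2] 17.6 z 0.0364
board [ 251  193   40   51 1771] [539.4 -96.9] [154.3  94.9] 74.3 z 0.0415
board [ 181  252   33   56 1596] [ 332.6 -240.3] [140.2  72.3] 86.1 z 0.0417
fence/stop [217 143  26   8  63] [474.1 193. ] [78.5 15.3] 7.6 z 0.0271
fence/stop [ 270  154   76  123 1929] [628.9 -85.9] [105.8 401.3] 0.1 z 0.0337
fence/stop [251 240  38   6  85] [ 519.5 -169. ] [ 5.  92.3] 74.3 z 0.0311
fence/stop [295 293  29  23 496] [ 573.9 -343. ] [46.4 59.9] 68.6 z 0.0292
fence/stop [186 305  28   5  68] [ 330.4 -308.5] [ 3.4 60.7] 85.0 z 0.0318
fence/stop [219 340  28   6  90] [ 390.8 -394.7] [11.  57.9] 88.8 z 0.0289
```

View pics/side_crop.png

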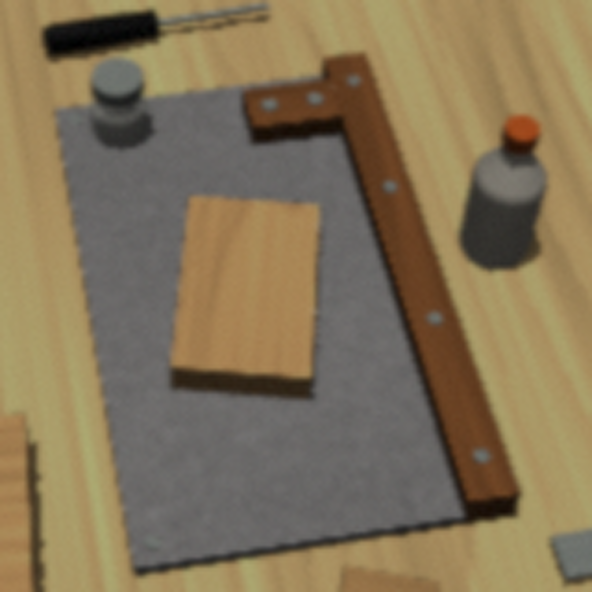

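Run:
```python
from h import *
for n in ["scene","side"]:
    f=np.load(n+"0.npz"); W=world(f['d'],f['mtx'],f['rvec'],f['tvec']); X,Y,Z=W[...,0],W[...,1],W[...,2]
    fe=(Z>.026)&(Z<.040)&(X>.63)&(X<.70)&(Y>-.30)&(Y<.13)
    # fence min/max x per y-bin
    ys=np.arange(-.27,.04,.01);a=[];b=[]
    for y in ys:
        m=fe&(abs(Y-y)<.006); a.append(X[m].min());b.append(X[m].max())
    print(n,'fence near',np.polyfit(ys,a,1),'far',np.polyfit(ys,b,1),'at -86:',np.polyval(np.polyfit(ys,a,1),-.086),np.polyval(np.polyfit(ys,b,1),-.086))
    m=fe;print('y range',Y[m].min(),Y[m].max())
    st=(Z>.029)&(Z<.042)&(X>.58)&(X<.64)&(Y>-.05)&(Y<.14)&(Y>.0)
    print('stop',[ (x.round(3),Y[st&(abs(X-x)<.006)].min().round(4),Y[st&(abs(X-x)<.006)].max().round(4)) for x in np.arange(.58,.64,.01)], X[st].min(), 'z',np.median(Z[st]))
    jar=(Z>.045)&(Z<.1)&(X>.40)&(X<.6)&(Y>0)&(Y<.2); print('jar',X[jar].min(),X[jar].max(),Y[jar].min(),Y[jar].max())
    g=(Z>.05)&(Z<.2)&(X>.66)&(X<.85)&(Y>-.2)&(Y<.2); print('glue',X[g].min(),X[g].max(),Y[g].min(),Y[g].max())
f=np.load('side0.npz')
c=cv2.resize(f['im'][145:260,240:345],None,fx=5.2,fy=5.2,interpolation=cv2.INTER_CUBIC); cv2.imwrite('pics/side_c2.png',c)
```

```text
scene fence near [0.01058476 0.64426612] far [0.00568099 0.67834311] at -86: 0.6433558258847922 0.677854549600124
y range -0.28826743588367 0.11689576513942924
stop [(np.float64(0.58), np.float64(0.0462), np.float64(0.0858)), (np.float64(0.59), np.float64(0.0467), np.float64(0.0861)), (np.float64(0.6), np.float64(0.0467), np.float64(0.0893)), (np.float64(0.61), np.float64(0.0472), np.float64(0.0884)), (np.float64(0.62), np.float64(0.0471), np.float64(0.0904)), (np.float64(0.63), np.float64(0.0455), np.float64(0.0855)), (np.float64(0.64), np.float64(0.0463), np.float64(0.0842))] 0.5802229270417173 z 0.03441991526062529
jar 0.4589551871068002 0.49743249018957625 0.06262108814391135 0.1030777574043597
glue 0.7062896072439332 0.7569282911894835 -0.09649797916444328 -0.05243098632665499
side fence near [0.01025179 0.64447809] far [0.01166797 0.67967672] at -86: 0.6435964321672569 0.6786732709980273
y range -0.2864872862786704 0.11486797394373652
stop [(np.float64(0.58), np.float64(0.0496), np.float64(0.0886)), (np.float64(0.59), np.float64(0.0474), np.float64(0.0882)), (np.float64(0.6), np.float64(0.0461), np.float64(0.0903)), (np.float64(0.61), np.float64(0.048), np.float64(0.0874)), (np.float64(0.62), np.float64(0.047), np.float64(0.0896)), (np.float64(0.63), np.float64(0.046), np.float64(0.0886)), (np.float64(0.64), np.float64(0.0471), np.float64(0.0859))] 0.5800146198832847 z 0.035746151374695875
jar 0.457815217885343 0.496960751087304 0.06307807326171778 0.10386245935205948
glue 0.7056998803253217 0.7560702858628281 -0.09438180457789197 -0.04889485792074086
```

View pics/side_c2.png

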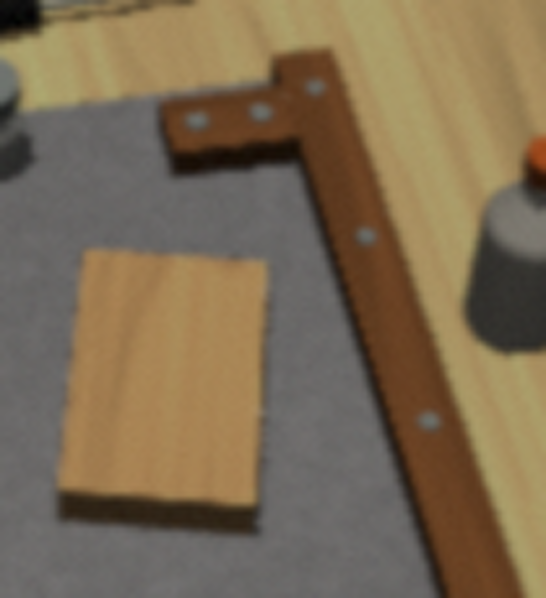

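```bash
cat > t.py <<'E'
import sys,numpy as np
from scipy.spatial.transform import Rotation as R
from station import env
# args: x,y,z(mm),yaw(deg of tool x) ...
o=env.get_obs(); q=R.from_quat(o['orientation']); M=q.as_matrix()
yaw=np.degrees(np.arctan2(M[1,0],M[0,0]))
print('t',round(o['t'],2),'pos',(o['eef_pos']*1000).round(1),'yaw',yaw.round(2),'tilt z',M[:,2].round(4),'F',o['force'].round(2),'T',o['torque'].round(2),'w',round(o['width'],4),'q',o['q'].round(2))
for a in sys.argv[1:]:
    x,y,z,w=map(float,a.split(','))
    c,s=np.cos(np.radians(w)),np.sin(np.radians(w))
    T=np.array([[c,s,0],[s,-c,0],[0,0,-1]])
    d=M.T@(np.array([x,y,z])/10-o['eef_pos']*100)
    rv=np.degrees(R.from_matrix(M.T@T).as_rotvec())
    print(a,d.round(2),rv.round(2))
E
python3 t.py 468,-78,120,-105.8
```

```text
t 0.15 pos [ 119.6 -485.   230.6] yaw -76.15 tilt z [-4.0e-04  1.6e-03 -1.0e+00] F [ 0.22 -0.24 -0.41] T [ 0.   -0.06  0.03] w 0.0856 q [-1.33  0.24  0.    1.34 -0.    1.57]
468,-78,120,-105.8 [-31.15 -43.57  11.11] [ 0.03  0.09 29.65]
```

Request:
{"method": "send_rows", "body": {"motion": [[-3.1,-4.4,1.1,0,0,3,7],[-6.2,-8.7,2.2,0,0,6,7],[-9.3,-13.1,3.3,0,0,9,7],[-12.5,-17.4,4.4,0,0,12,7],[-15.6,-21.8,5.6,0,0,15,7],[-18.7,-26.1,6.7,0,0,18,7],[-21.8,-30.5,7.8,0,0,21,7],[-24.9,-34.9,8.9,0,0,24,7]]}}

```text
t: 0.95
eef_pos: [0.3755, -0.1864, 0.1496]
orientation: [-0.641, 0.768, -0.0, 0.0]
force: [0.8, -0.6, -0.2]
width: 0.0697
```

```bash
python3 t.py 468,-78,100,-105.8
```

```text
t 0.95 pos [ 375.5 -186.4  149.6] yaw -100.28 tilt z [ 2.e-04 -3.e-04 -1.e+00] F [ 0.78 -0.61 -0.23] T [-0.03 -0.1   0.01] w 0.0697 q [-0.46  0.14 -0.34  1.09 -0.    2.86]
468,-78,100,-105.8 [-12.32  -7.17   4.96] [-0.02 -0.01  5.52]
```

Request:
{"method": "send_rows", "body": {"motion": [[-2,-1,0,0,0,-8.5,7],[-4,-2,0,0,0,-17,7],[-6,-3.5,1,0,0,-25.5,7],[-8,-5,2,0,0,-34,7],[-10,-6,2,0,0,-42.5,7],[-12.3,-7.2,2,0,0,-51,7],[-12.3,-7.2,2,0,0,-59.5,7],[-12.3,-7.2,2,0,0,-68,7]]}}

```text
t: 1.75
eef_pos: [0.4674, -0.0789, 0.1294]
orientation: [0.962, -0.273, -0.0, 0.0]
force: [0.2, 0.2, -0.4]
width: 0.0702
```

Request:
{"method": "send_rows", "body": {"motion": [[0,0,0,0,0,-8.5,7],[0,0,0,0,0,-17,7],[0,0,0,0,0,-25.5,7],[0,0,0,0,0,-34,7],[0,0,0,0,0,-42.5,7],[0,0,0,0,0,-51,7],[0,0,0,0,0,-59.5,7],[0,0,0,0,0,-68,7]]}}

```text
t: 2.55
eef_pos: [0.4669, -0.0797, 0.1296]
orientation: [0.951, 0.311, -0.0, -0.0]
force: [0.3, -0.1, 0.6]
width: 0.07
```

```bash
python3 t.py 466,-77,80,74.2 466,-77,13,74.2
```

```text
t 2.55 pos [466.9 -79.7 129.6] yaw 36.2 tilt z [-9.e-04  1.e-04 -1.e+00] F [ 0.28 -0.07  0.61] T [ 0.04  0.05 -0.01] w 0.07 q [-0.17  0.26 -0.24  1.07 -0.    0.77]
466,-77,80,74.2 [ 0.09 -0.27  4.96] [-5.0e-02  2.0e-02 -3.8e+01]
466,-77,13,74.2 [ 0.1  -0.26 11.66] [-5.0e-02  2.0e-02 -3.8e+01]
```

Request:
{"method": "send_rows", "body": {"motion": [[0,0,1,0,0,-8,7],[0,0,2,0,0,-16,7],[0,-0.1,4,0,0,-24,7],[0,-0.2,6,0,0,-32,7],[0.1,-0.3,8,0,0,-38,7],[0.1,-0.3,10,0,0,-38,7],[0.1,-0.3,11.2,0,0,-38,7],[0.1,-0.3,11.2,0,0,-38,7]]}}

```text
t: 3.35
eef_pos: [0.4643, -0.0764, 0.016]
orientation: [0.799, 0.601, -0.002, -0.002]
force: [-0.3, -0.3, -0.3]
width: 0.0698
```

```bash
python3 - <<'E'
from station import env
import cv2,numpy as np
for n in ['side','wrist']:
    im,d=env.capture(n); 
    if n=='side': im=cv2.resize(im[130:300,180:350],None,fx=3.5,fy=3.5,interpolation=cv2.INTER_CUBIC)
    cv2.imwrite(f'pics/{n}1.png',im)
E
python3 t.py 480,-80,13,74.2
```

```text
t 3.45 pos [466.1 -76.7  17.9] yaw 73.86 tilt z [-7.e-04  1.e-04 -1.e+00] F [0.77 0.09 1.  ] T [ 0.02 -0.03 -0.01] w 0.07 q [-0.16  0.4  -0.39  0.78  0.    0.12]
480,-80,13,74.2 [0.07 1.43 0.49] [-0.04  0.   -0.34]
```

View pics/side1.png

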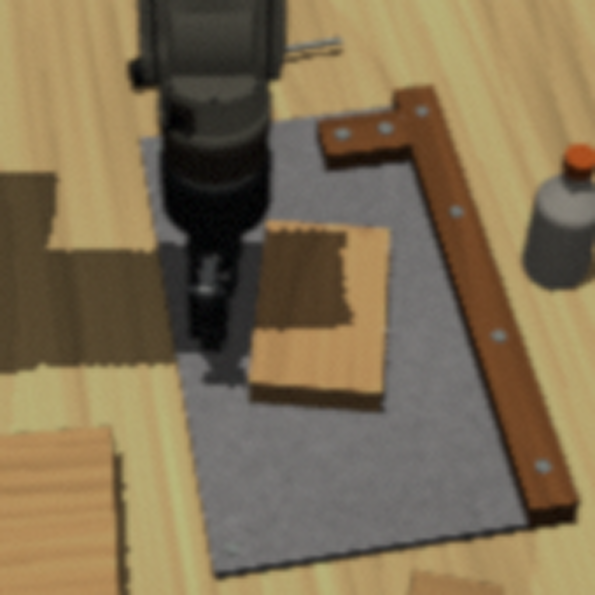

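View pics/wrist1.png

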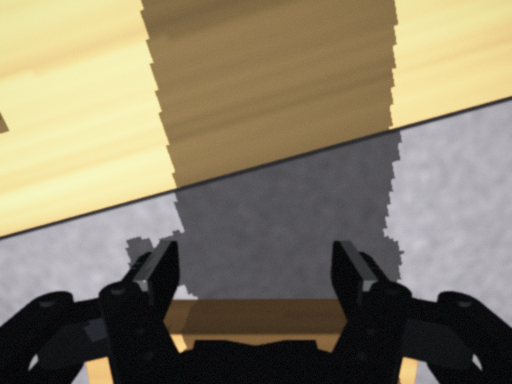

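Run:
```python
import numpy as np,subprocess
a=["472,-78.5,14,74.2","478,-80.2,12,74.2"]
for s in np.linspace(0,1,14):
    psi=np.radians(-15.8+15.2*s); c=np.array([538.3+51.7*s,-97.4]); h=c-58.5*np.array([np.cos(psi),np.sin(psi)])
    a.append(f"{h[0]:.1f},{h[1]:.1f},12,{74.2+15.2*s:.2f}")
print(subprocess.run(["python3","t.py"]+a,capture_output=True,text=True).stdout)
```

```text
t 3.45 pos [466.1 -76.7  17.9] yaw 73.86 tilt z [-7.e-04  1.e-04 -1.e+00] F [0.77 0.09 1.  ] T [ 0.02 -0.03 -0.01] w 0.07 q [-0.16  0.4  -0.39  0.78  0.    0.12]
472,-78.5,14,74.2 [-0.01  0.62  0.39] [-0.04  0.   -0.34]
478,-80.2,12,74.2 [-0.    1.24  0.59] [-0.04  0.   -0.34]
482.0,-81.5,12,74.20 [-0.02  1.66  0.59] [-0.04  0.   -0.34]
485.7,-82.6,12,75.37 [-0.02  2.05  0.59] [-0.04  0.   -1.51]
489.4,-83.8,12,76.54 [-0.03  2.44  0.59] [-0.04  0.   -2.68]
493.1,-84.9,12,77.71 [-0.04  2.82  0.59] [-0.04  0.   -3.85]
496.8,-86.1,12,78.88 [-0.05  3.21  0.59] [-0.04  0.   -5.02]
500.6,-87.3,12,80.05 [-0.06  3.61  0.59] [-0.04  0.   -6.19]
504.3,-88.5,12,81.22 [-0.07  4.    0.59] [-0.04  0.   -7.36]
508.2,-89.6,12,82.38 [-0.07  4.4   0.58] [-0.04  0.   -8.52]
512.0,-90.8,12,83.55 [-0.08  4.8   0.58] [-0.04  0.   -9.69]
515.8,-92.0,12,84.72 [-0.09  5.2   0.58] [ -0.04   0.   -10.86]
519.7,-93.2,12,85.89 [-0.09  5.61  0.58] [ -0.04   0.   -12.03]
523.6,-94.4,12,87.06 [-0.1   6.02  0.58] [ -0.04  -0.   -13.2 ]
527.6,-95.6,12,88.23 [-0.1   6.43  0.58] [ -0.04  -0.   -14.37]
531.5,-96.8,12,89.40 [-0.11  6.84  0.58] [ -0.04  -0.   -15.54]
```

Request:
{"method": "send_rows", "body": {"motion": [[0,0.6,0.3,0,0,0,7],[0,1.2,0.5,0,0,0,7],[0,1.7,0.5,0,0,0,7],[0,2.05,0.5,0,0,-1.2,7],[0,2.45,0.5,0,0,-2.4,7],[0,2.8,0.5,0,0,-3.6,7],[-0.05,3.2,0.5,0,0,-4.8,7],[-0.05,3.6,0.5,0,0,-6,7]]}}

```text
t: 4.25
eef_pos: [0.5008, -0.0874, 0.0129]
orientation: [0.766, 0.642, -0.0, -0.0]
force: [-1.7, -0.3, 1.2]
width: 0.07
```

```bash
python3 - <<'E'
from station import env
import cv2,numpy as np
for n in ['side']:
    im,d=env.capture(n); 
    if n=='side': im=cv2.resize(im[130:300,180:350],None,fx=3.5,fy=3.5,interpolation=cv2.INTER_CUBIC)
    cv2.imwrite(f'pics/{n}2.png',im)
E
python3 t.py 531,-97,12,89.4
```

```text
t 4.3 pos [501.9 -87.6  13. ] yaw 79.98 tilt z [ 1.3e-03 -2.0e-04 -1.0e+00] F [ 0.74  0.37 -0.59] T [0.04 0.07 0.05] w 0.0702 q [-0.17  0.46 -0.3   0.81  0.    0.  ]
531,-97,12,89.4 [-0.42  3.03  0.11] [ 0.08  0.   -9.42]
```

View pics/side2.png

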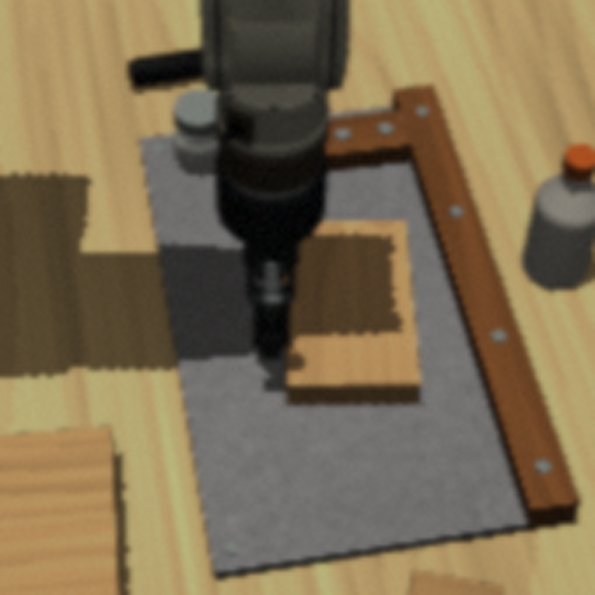

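The board turns and slides with the fingers; its right near corner is now at about (287,395) in the crop. I'll continue.

Request:
{"method": "send_rows", "body": {"motion": [[-0.05,0.4,0.1,0,0,-1.2,7],[-0.1,0.8,0.1,0,0,-2.4,7],[-0.15,1.2,0.1,0,0,-3.6,7],[-0.2,1.6,0.1,0,0,-4.8,7],[-0.25,2.0,0.1,0,0,-6,7],[-0.3,2.4,0.1,0,0,-7.2,7],[-0.4,2.7,0.1,0,0,-8.4,7],[-0.4,3.0,0.1,0,0,-9.4,7]]}}

```text
t: 5.1
eef_pos: [0.5297, -0.0967, 0.0119]
orientation: [0.711, 0.703, -0.0, -0.0]
force: [-1.2, -1.1, -0.0]
width: 0.0698
```

```bash
python3 t.py 541,-97,12,89.4
```

```text
t 5.1 pos [529.7 -96.7  11.9] yaw 89.33 tilt z [-1.e-04 -1.e-04 -1.e+00] F [-1.2  -1.11 -0.01] T [-0.11  0.1  -0.03] w 0.0698 q [-0.18  0.51 -0.22  0.84 -0.   -0.17]
541,-97,12,89.4 [-0.02  1.13 -0.01] [-0.01  0.01 -0.07]
```

Now I'll push gently to the fence, 1 mm per row, watching the force.

Request:
{"method": "send_rows", "body": {"motion": [[0,0.2,0,0,0,0,7],[0,0.3,0,0,0,0,7],[0,0.4,0,0,0,0,7],[0,0.5,0,0,0,0,7],[0,0.6,0,0,0,0,7],[0,0.7,0,0,0,0,7],[0,0.75,0,0,0,0,7],[0,0.75,0,0,0,0,7]]}}

```text
t: 5.9
eef_pos: [0.5363, -0.0965, 0.0119]
orientation: [0.712, 0.703, -0.0, -0.0]
force: [-4.3, -0.7, 2.8]
width: 0.0699
```

```bash
cat > look.py <<'E'
import sys
from h import *
from station import env
tag=sys.argv[1]
im,d=env.capture('side'); P=env.camera_params('side')
np.savez(f'side{tag}.npz',im=im,d=d,**P)
cv2.imwrite(f'pics/side{tag}.png',cv2.resize(im[145:275,235:355],None,fx=4.6,fy=4.6,interpolation=cv2.INTER_CUBIC))
E
python3 look.py 3; python3 t.py
```

```text
t 5.95 pos [536.3 -96.5  11.9] yaw 89.26 tilt z [-1.2e-03  1.0e-04 -1.0e+00] F [-4.12 -0.4   2.24] T [0.04 0.72 0.12] w 0.07 q [-0.18  0.52 -0.2   0.85 -0.   -0.17]
```

View pics/side3.png

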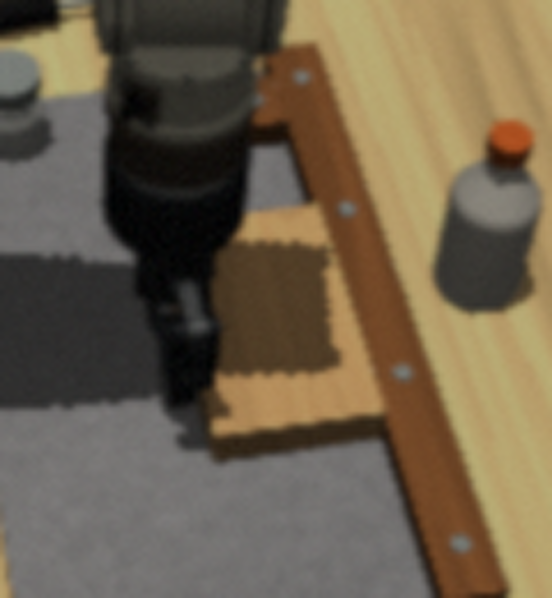

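Request:
{"method": "send_rows", "body": {"motion": [[0,0.05,0,0,0,0,7],[0,0.1,0,0,0,0,7],[0,0.15,0,0,0,0,7],[0,0.2,0,0,0,0,7],[0,0.2,0,0,0,0,7],[0,0.2,0,0,0,0,7],[0,0.2,0,0,0,0,7],[0,0.2,0,0,0,0,7]]}}

```text
t: 6.75
eef_pos: [0.5363, -0.0965, 0.0116]
orientation: [0.712, 0.702, -0.002, -0.002]
force: [-8.6, -0.7, 6.4]
width: 0.0704
```

```bash
python3 t.py
```

```text
t 6.75 pos [536.3 -96.5  11.6] yaw 89.25 tilt z [-4.9e-03  3.0e-04 -1.0e+00] F [-8.64 -0.71  6.38] T [0.05 1.64 0.09] w 0.0704 q [-0.18  0.52 -0.19  0.86 -0.   -0.16]
```

Request:
{"method": "send_rows", "body": {"motion": [[0,-1,0,0,0,0,7],[0,-2.5,0,0,0,0,7],[0,-2.5,-3,0,0,0,7],[0,-2.5,-7,0,0,0,7],[-3,-1.5,-8,0,0,8.5,5],[-6,0,-8,0,0,17,4],[-9,2,-8,0,0,25.5,3.5],[-12,5,-8,0,0,34,3.5]]}}

```text
t: 7.55
eef_pos: [0.5882, -0.2186, 0.0927]
orientation: [0.887, 0.461, 0.001, 0.001]
force: [1.0, 0.1, -0.5]
width: 0.035
```

```bash
python3 look.py 4;python3 t.py 595,-220,90,-0.7 595,-210,17,-0.7
python3 - <<'E'
from h import *
f=np.load("side4.npz"); W=world(f['d'],f['mtx'],f['rvec'],f['tvec']); X,Y,Z=W[...,0],W[...,1],W[...,2]
m=(Z>.0375)&(Z<.0465)&(X>.5)&(X<.66)&(Y<.04)&(Y>-.2)
k,l,s,c=cv2.connectedComponentsWithStats(m.astype(np.uint8)); 
i=1+np.argmax(s[1:,4]); p=(W[l==i][:,:2]*1000).astype(np.float32); print(cv2.minAreaRect(p),p.min(0),p.max(0),s[i])
E
```

```text
t 7.6 pos [ 593.8 -224.    91.8] yaw 54.46 tilt z [ 0.0084 -0.0051 -1.    ] F [ 6.82 -3.94  0.85] T [-0.27 -0.55  0.08] w 0.0349 q [-0.36  0.58  0.15  1.13 -0.    0.26]
595,-220,90,-0.7 [ 0.4  -0.13  0.18] [ 0.5  -0.31 55.16]
595,-210,17,-0.7 [ 1.21 -0.79  7.47] [ 0.5  -0.31 55.16]
((578.0771484375, -97.80068969726562), (152.31317138671875, 64.71295928955078), 86.77618408203125) [ 547.7099  -173.10623] [614.43866  -21.623142] [270 191  28  50 925]
```

View pics/side4.png

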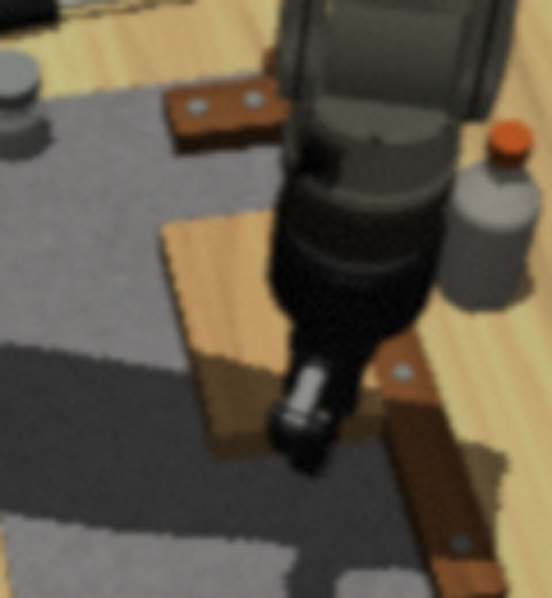

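Request:
{"method": "send_rows", "body": {"motion": [[0,0,0,0,0,8,3.5],[0,0,0,0,0,16,3.5],[0,0,0,0,0,24,3.5],[0,0,0,0,0,32,3.5],[0,0,0,0,0,40,3.5],[0,0,0,0,0,48,3.5],[0,0,0,0,0,55.2,3.5],[0,0,0,0,0,55.2,3.5]]}}

```text
t: 8.4
eef_pos: [0.5881, -0.2172, 0.092]
orientation: [1.0, 0.001, 0.001, 0.0]
force: [1.0, 0.1, -0.1]
width: 0.0352
```

```bash
python3 t.py 594,-215,17,-0.75 594,-190,17,-0.75
```

```text
t 8.4 pos [ 588.1 -217.2   92. ] yaw 0.1 tilt z [ 1.8e-03 -3.0e-04 -1.0e+00] F [ 1.03  0.09 -0.11] T [0.01 0.05 0.03] w 0.0352 q [-0.35  0.57  0.14  1.13  0.    1.22]
594,-215,17,-0.75 [ 0.58 -0.23  7.5 ] [ 0.02 -0.11  0.85]
594,-190,17,-0.75 [ 0.58 -2.73  7.5 ] [ 0.02 -0.11  0.85]
```

Request:
{"method": "send_rows", "body": {"motion": [[0.2,0,1.5,0,0,0.8,3.5],[0.4,0,3,0,0,0.8,3.5],[0.6,0,4.5,0,0,0.8,3.5],[0.6,0,6,0,0,0.8,3.5],[0.6,0,7,0,0,0.8,3.5],[0.6,0,7.5,0,0,0.8,3.5],[0.6,-0.8,7.5,0,0,0.8,3.5],[0.6,-1.6,7.5,0,0,0.8,3.5]]}}

```text
t: 9.2
eef_pos: [0.5937, -0.2008, 0.0171]
orientation: [1.0, -0.007, 0.0, -0.0]
force: [0.2, 0.7, -0.1]
width: 0.0348
```

```bash
python3 look.py 5;python3 t.py 593.5,-190,17,-0.75 594.3,-122,17,-0.75
```

```text
t 9.25 pos [ 593.9 -199.3   17.5] yaw -0.66 tilt z [ 8.e-04  9.e-04 -1.e+00] F [-0.03  1.32  0.56] T [0.02 0.01 0.  ] w 0.0354 q [-0.32  0.65  0.05  0.98  0.    1.26]
593.5,-190,17,-0.75 [-0.05 -0.93  0.05] [-0.05 -0.05  0.09]
594.3,-122,17,-0.75 [-0.05 -7.73  0.06] [-0.05 -0.05  0.09]
```

View pics/side5.png

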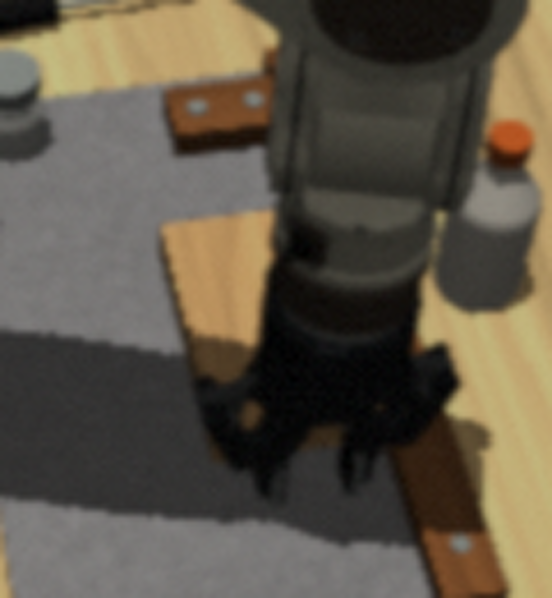

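Request:
{"method": "send_rows", "body": {"motion": [[0,-0.8,0,0,0,0,3.5],[0,-1.4,0,0,0,0,3.5],[0,-1.9,0,0,0,0,3.5],[0,-2.4,0,0,0,0,3.5],[0,-2.9,0,0,0,0,3.5],[0,-3.4,0,0,0,0,3.5],[0,-3.9,0,0,0,0,3.5],[0,-4.4,0,0,0,0,3.5]]}}

```text
t: 10.05
eef_pos: [0.5941, -0.1569, 0.0169]
orientation: [1.0, -0.007, 0.0, 0.0]
force: [0.5, -2.0, 1.1]
width: 0.0353
```

```bash
python3 look.py 6;python3 t.py 594.3,-122,17,-0.75
```

```text
t 10.1 pos [ 594.  -155.9   16.8] yaw -0.7 tilt z [-1.e-04  8.e-04 -1.e+00] F [ 0.03 -0.9   1.36] T [-0.15 -0.02  0.01] w 0.0352 q [-0.26  0.63  0.01  0.96  0.    1.33]
594.3,-122,17,-0.75 [-0.01 -3.39 -0.01] [-0.05  0.01  0.05]
```

View pics/side6.png

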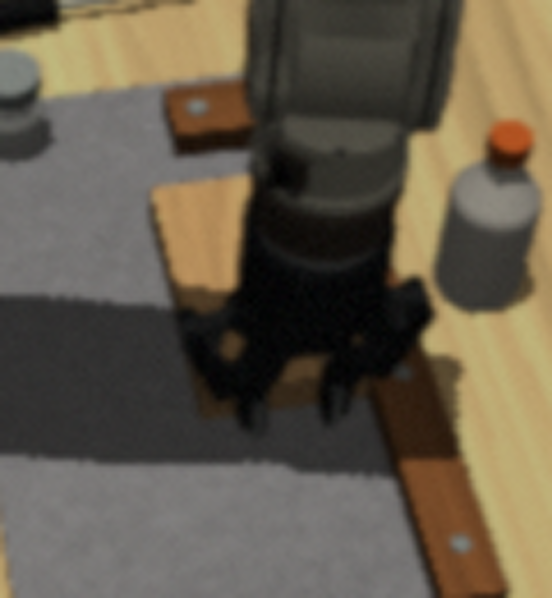

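The board is sliding along the fence; its near left corner is now at about (152,190) in the crop.

Request:
{"method": "send_rows", "body": {"motion": [[0,-0.5,0,0,0,0,3.5],[0,-1.0,0,0,0,0,3.5],[0,-1.5,0,0,0,0,3.5],[0,-2.0,0,0,0,0,3.5],[0,-2.5,0,0,0,0,3.5],[0,-2.9,0,0,0,0,3.5],[0,-3.2,0,0,0,0,3.5],[0,-3.4,0,0,0,0,3.5]]}}

```text
t: 10.9
eef_pos: [0.5944, -0.1228, 0.0168]
orientation: [1.0, -0.006, -0.0, -0.0]
force: [0.4, -1.2, 0.1]
width: 0.0348
```

Request:
{"method": "send_rows", "body": {"motion": [[0,-0.15,0,0,0,0,3.5],[0,-0.3,0,0,0,0,3.5],[0,-0.4,0,0,0,0,3.5],[0,-0.5,0,0,0,0,3.5],[0,-0.6,0,0,0,0,3.5],[0,-0.7,0,0,0,0,3.5],[0,-0.7,0,0,0,0,3.5],[0,-0.7,0,0,0,0,3.5]]}}

```text
t: 11.7
eef_pos: [0.5946, -0.116, 0.017]
orientation: [1.0, -0.006, 0.0, -0.0]
force: [-0.7, 0.6, -0.1]
width: 0.0346
```

```bash
python3 t.py 594.3,-122,17,-0.75
```

```text
t 11.7 pos [ 594.6 -116.    17. ] yaw -0.74 tilt z [ 1.e-04  4.e-04 -1.e+00] F [-0.74  0.56 -0.13] T [-0.03  0.02 -0.03] w 0.0346 q [-0.19  0.61 -0.01  0.95  0.    1.39]
594.3,-122,17,-0.75 [-0.02  0.6  -0.01] [-0.02 -0.    0.01]
```

Request:
{"method": "send_rows", "body": {"motion": [[0,-0.1,0,0,0,0,3.5],[0,-0.2,0,0,0,0,3.5],[0,-0.3,0,0,0,0,3.5],[0,-0.4,0,0,0,0,3.5],[0,-0.5,0,0,0,0,3.5],[0,-0.5,0,0,0,0,3.5],[0,-0.5,0,0,0,0,3.5],[0,-0.5,0,0,0,0,3.5]]}}

```text
t: 12.5
eef_pos: [0.5947, -0.1133, 0.0171]
orientation: [1.0, -0.007, 0.0, 0.002]
force: [-0.0, -6.6, -0.8]
width: 0.0352
```

```bash
python3 look.py 7; python3 t.py
```

```text
t 12.55 pos [ 594.7 -113.4   17.1] yaw -0.82 tilt z [ 4.0e-04 -3.9e-03 -1.0e+00] F [-0.42 -6.4  -0.34] T [-1.29  0.04  0.13] w 0.0349 q [-0.19  0.61 -0.01  0.94 -0.    1.4 ]
```

View pics/side7.png

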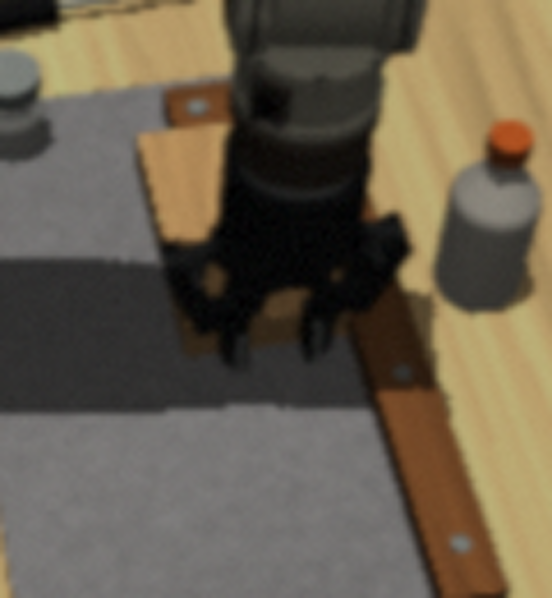

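The board is against the stop: 6.5 N and no further travel. I'll back off straight, lift and look.

Request:
{"method": "send_rows", "body": {"motion": [[0,0.5,0,0,0,0,3.5],[0,1.5,0,0,0,0,3.5],[0,2.5,0,0,0,0,3.5],[0,2.5,-3,0,0,0,3.5],[0,2.5,-7,0,0,0,3.5],[0,5,-10,0,0,-8,5],[-4,8,-11,0,0,-16,6],[-8,10,-11,0,0,-24,7]]}}

```text
t: 13.35
eef_pos: [0.515, -0.2127, 0.1295]
orientation: [0.979, 0.204, 0.003, 0.002]
force: [-0.6, -1.3, 0.2]
width: 0.0697
```

Request:
{"method": "send_rows", "body": {"motion": [[-3,3,0,0,0,-8,7],[-6,6,0,0,0,-16,7],[-9,9,0,0,0,-24,7],[-10,12,0,0,0,-32,7],[-10,12,0,0,0,-40,7],[-10,12,0,0,0,-48,7],[-10,12,0,0,0,-56,7],[-10,12,0,0,0,-64,7]]}}

```text
t: 14.15
eef_pos: [0.4684, -0.3605, 0.1268]
orientation: [0.722, 0.692, 0.0, -0.0]
force: [0.2, 0.1, 0.0]
width: 0.0699
```

```bash
python3 look.py 8; python3 t.py
python3 - <<'E'
from h import *
f=np.load("side8.npz"); W=world(f['d'],f['mtx'],f['rvec'],f['tvec']); X,Y,Z=W[...,0],W[...,1],W[...,2]
m=(Z>.038)&(Z<.047)&(X>.5)&(X<.66)&(Y<.055)&(Y>-.2)
k,l,s,c=cv2.connectedComponentsWithStats(m.astype(np.uint8)); 
i=1+np.argmax(s[1:,4]); p=(W[l==i][:,:2]*1000).astype(np.float32); print(cv2.minAreaRect(p),p.min(0),p.max(0),s[i])
cv2.imwrite('pics/side8b.png',cv2.resize(f['im'][150:225,250:335],None,fx=8,fy=8,interpolation=cv2.INTER_CUBIC))
E
```

```text
t 14.2 pos [ 468.4 -360.5  126.8] yaw 87.74 tilt z [ 0.e+00  5.e-04 -1.e+00] F [0.25 0.01 0.21] T [ 0. -0.  0.] w 0.0695 q [-0.66  0.48  0.08  1.17  0.   -0.62]
((637.767822265625, -87.35742950439453), (28.195152282714844, 12.979010581970215), 77.0572280883789) [ 628.6023  -101.99241] [644.1338 -74.1151] [305 203   6  10  33]
```

View pics/side8b.png

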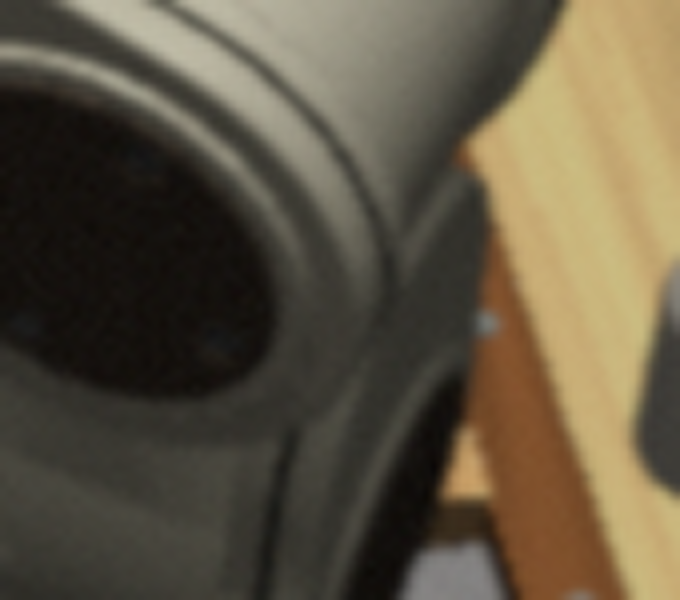

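```bash
python3 - <<'E'
from h import *
from station import env
im,d=env.capture('scene'); P=env.camera_params('scene'); np.savez('scene9.npz',im=im,d=d,**P)
cv2.imwrite('pics/scene9.png',cv2.resize(im[160:280,210:340],None,fx=5,fy=5,interpolation=cv2.INTER_CUBIC))
W=world(d,P['mtx'],P['rvec'],P['tvec']); X,Y,Z=W[...,0],W[...,1],W[...,2]
m=(Z>.0375)&(Z<.046)&(X>.5)&(X<.66)&(Y<.055)&(Y>-.2)
k,l,s,c=cv2.connectedComponentsWithStats(m.astype(np.uint8)); 
i=1+np.argmax(s[1:,4]); p=(W[l==i][:,:2]*1000).astype(np.float32); print(cv2.minAreaRect(p),p.min(0),p.max(0),s[i])
E
python3 t.py 505,-30,127,89.3
```

```text
((595.2269287109375, -26.903839111328125), (154.49835205078125, 97.05441284179688), 89.38594055175781) [ 546.237    -104.313446] [644.431    50.36839] [ 259  190   53   40 1074]
t 14.25 pos [ 468.5 -360.4  126.8] yaw 87.2 tilt z [ 1.e-04  4.e-04 -1.e+00] F [ 0.11 -0.16 -0.28] T [-0.03  0.    0.03] w 0.0697 q [-0.66  0.48  0.08  1.17  0.   -0.61]
505,-30,127,89.3 [33.18  2.03 -0.  ] [ 0.   -0.02 -2.1 ]
```

View pics/scene9.png

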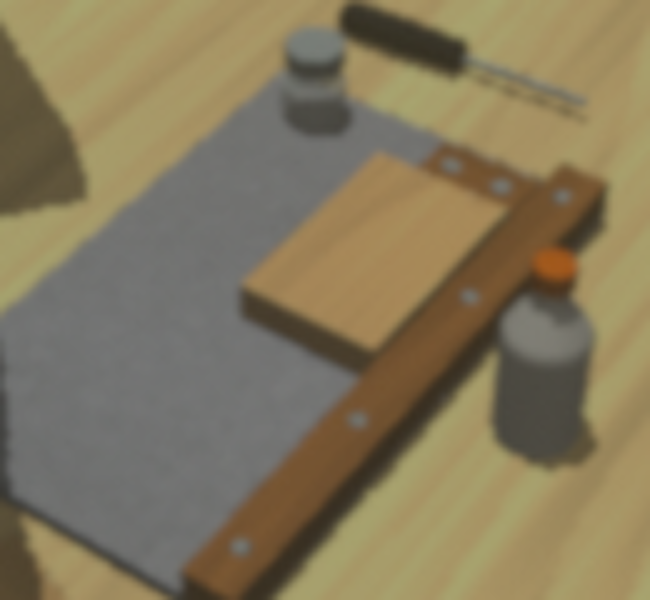

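Request:
{"method": "send_rows", "body": {"motion": [[4.5,0.3,0,0,0,-1,7],[9,0.6,0,0,0,-2,7],[13.5,1,0,0,0,-2.1,7],[18,1.4,0,0,0,-2.1,7],[22.5,1.7,0,0,0,-2.1,7],[27,2,0,0,0,-2.1,7],[32,2,0,0,0,-2.1,7],[32.5,2,0,0,0,-2.1,7]]}}

```text
t: 15.05
eef_pos: [0.5044, -0.0315, 0.1271]
orientation: [0.71, 0.704, 0.001, -0.001]
force: [0.1, -0.6, 0.5]
width: 0.0699
```

```bash
python3 t.py 508,-35,13,89.3 533,-35,13,89.3
```

```text
t 15.05 pos [504.4 -31.5 127.1] yaw 89.58 tilt z [ 2.e-04  2.e-03 -1.e+00] F [ 0.07 -0.57  0.47] T [-0.01  0.05  0.06] w 0.0699 q [-0.06  0.32 -0.17  1.08  0.   -0.06]
508,-35,13,89.3 [-0.37  0.36 11.41] [ 0.01 -0.11  0.28]
533,-35,13,89.3 [-0.35  2.86 11.41] [ 0.01 -0.11  0.28]
```

Request:
{"method": "send_rows", "body": {"motion": [[-0.2,0.3,2,0,0,0,7],[-0.3,0.3,4.5,0,0,0,7],[-0.3,0.3,7,0,0,0,7],[-0.3,0.3,9.5,0,0,0,7],[-0.3,0.3,11,0,0,0,7],[-0.3,0.5,11.4,0,0,0,7],[-0.3,1.5,11.4,0,0,0,7],[-0.3,2.4,11.4,0,0,0,7]]}}

```text
t: 15.85
eef_pos: [0.5303, -0.04, 0.014]
orientation: [0.712, 0.703, 0.001, 0.001]
force: [0.1, 0.7, -0.1]
width: 0.0701
```

Request:
{"method": "send_rows", "body": {"motion": [[0,0.2,0,0,0,0,7],[0,0.4,0,0,0,0,7],[0,0.6,0,0,0,0,7],[0,0.8,0,0,0,0,7],[0,0.9,0,0,0,0,7],[0,1.0,0,0,0,0,7],[0,1.1,0,0,0,0,7],[0,1.1,0,0,0,0,7]]}}

```text
t: 16.65
eef_pos: [0.537, -0.0396, 0.0126]
orientation: [0.711, 0.703, -0.001, -0.002]
force: [-5.5, 0.1, 5.3]
width: 0.07
```

```bash
python3 t.py
```

```text
t 16.65 pos [537.  -39.6  12.6] yaw 89.36 tilt z [-4.4e-03  2.0e-04 -1.0e+00] F [-5.47  0.13  5.34] T [0.04 1.04 0.12] w 0.07 q [-0.07  0.51 -0.21  0.85 -0.   -0.06]
```

The long side presses at x = 537, where the fence predicts, with 5.5 N. I'll retreat and take the final check.

Request:
{"method": "send_rows", "body": {"motion": [[0,-0.6,0,0,0,0,7],[0,-2,0,0,0,0,7],[0,-3,-1,0,0,0,7],[0,-3,-5,0,0,0,7],[0,-3,-10,0,0,0,7],[0,-6,-14,0,0,0,7],[0,-10,-16,0,0,0,7],[0,-14,-18,0,0,0,7]]}}

```text
t: 17.45
eef_pos: [0.3989, -0.0381, 0.1952]
orientation: [0.711, 0.703, 0.001, 0.002]
force: [-1.1, 0.9, 1.2]
width: 0.07
```

Request:
{"method": "send_rows", "body": {"motion": [[-4,0,0,0,0,0,7],[-9,0,0,0,0,0,7],[-14,0,0,0,0,0,7],[-19,0,0,0,0,0,7],[-24,0,0,0,0,0,7],[-28,0,0,0,0,0,7],[-30,0,0,0,0,0,7],[-30,0,0,0,0,0,7]]}}

```text
t: 18.25
eef_pos: [0.3957, -0.3409, 0.1934]
orientation: [0.713, 0.702, -0.0, 0.001]
force: [0.2, 0.8, -0.5]
width: 0.0698
```

```bash
python3 t.py
python3 - <<'E'
from h import *
from station import env
ims=[]
for n in ['side','scene']:
    im,d=env.capture(n); P=env.camera_params(n)
    o=np.load(n+'0.npz')
    cv2.imwrite(f'pics/{n}F.png',im)
    W=world(d,P['mtx'],P['rvec'],P['tvec']); X,Y,Z=W[...,0],W[...,1],W[...,2]
    m=(Z>.0385 if n=='side' else Z>.0375)&(Z<.047)&(X>.5)&(X<.66)&(Y<.055)&(Y>-.2)
    k,l,s,c=cv2.connectedComponentsWithStats(m.astype(np.uint8)); 
    i=1+np.argmax(s[1:,4]); p=(W[l==i][:,:2]*1000).astype(np.float32); print(n,cv2.minAreaRect(p),p.min(0),p.max(0),s[i],np.median(W[l==i][:,2]))
    y,x=((150,245) if n=='side' else (175,235))
    ims.append(cv2.resize(im[y:y+75,x:x+95],(760,600),interpolation=cv2.INTER_CUBIC)); cv2.imwrite(f'pics/{n}Fc.png',ims[-1])
    jar=(Z>.045)&(Z<.1)&(X>.40)&(X<.6)&(Y>0)&(Y<.2); print('jar',X[jar].min(),X[jar].max(),Y[jar].min(),Y[jar].max())
    g=(Z>.05)&(Z<.2)&(X>.66)&(X<.85)&(Y>-.2)&(Y<.2); print('glue',X[g].min(),X[g].max(),Y[g].min(),Y[g].max())
E
```

```text
t 18.25 pos [ 395.7 -340.9  193.4] yaw 89.12 tilt z [ 0.0014 -0.0017 -1.    ] F [ 0.17  0.83 -0.48] T [ 0.09 -0.02 -0.04] w 0.0698 q [-0.71  0.3  -0.01  1.25 -0.   -0.7 ]
side ((596.849609375, -24.650436401367188), (155.98390197753906, 95.08696746826172), 89.49565887451172) [ 548.8624   -102.962616] [644.60236  52.98729] [ 265  169   46   48 1488] 0.041669503381627365
jar 0.5543791652152643 0.5992367976298815 0.003038673049248109 0.041977359660729185
glue 0.7063572376623082 0.7560343682385959 -0.09497754857822813 -0.04831020081007498
scene ((596.0552978515625, -24.862098693847656), (159.06396484375, 97.00032043457031), 89.51422119140625) [ 547.6379   -104.186714] [644.966    54.71663] [ 259  190   53   40 1073] 0.04066936200232026
jar 0.45775768735176314 0.49791318349661673 0.06291132415529896 0.10367228958273889
glue 0.7060140284627161 0.7573672405618357 -0.09697800916104413 -0.04999885261713508
```

View pics/sideFc.png

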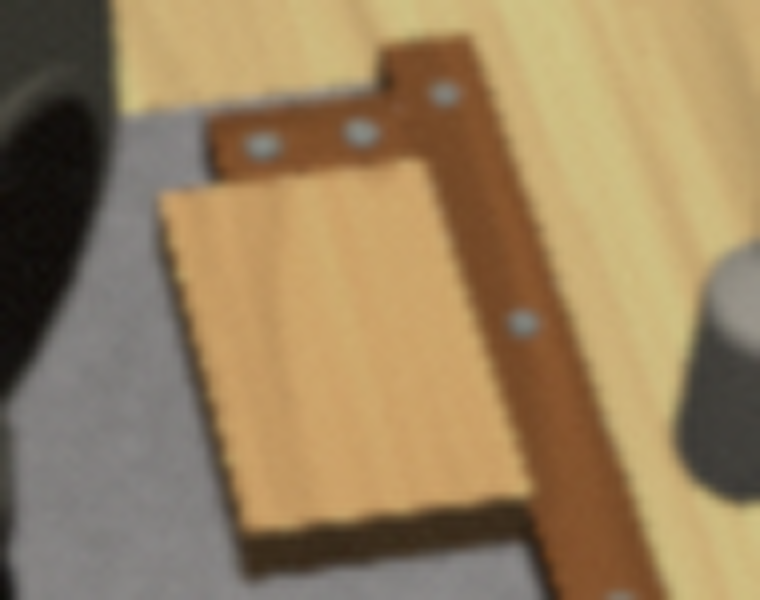

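View pics/sceneFc.png

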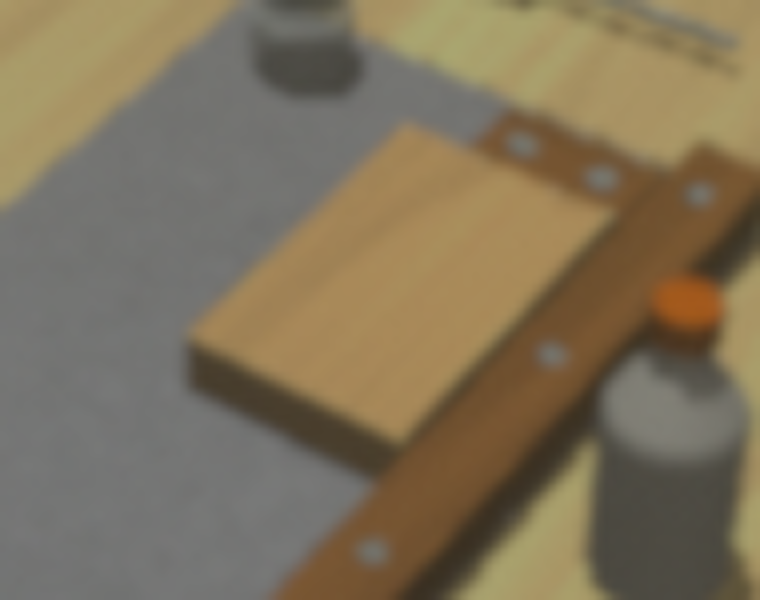

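View pics/sideF.png

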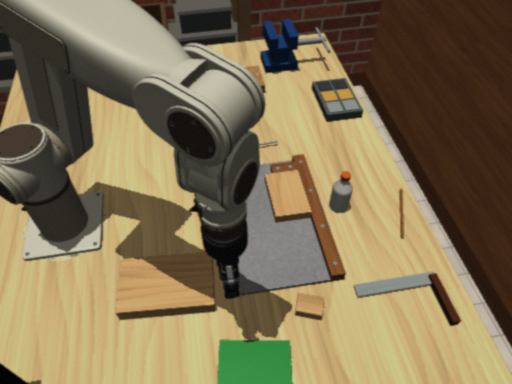

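```bash
python3 -c "
from station import env
print(env.hand_in())"
```

```text
the job is handed in; nothing more can be done
None
```

The board now sits in the corner, with its far long side against the fence and its left end against the stop. I let go of it and handed the job in at about 18 s; no verdict was reported.

**What I did:** I pushed the near long side with the spread fingers, turning the board about 15° square and pressing it to the fence. Then I slid it along the fence by its right end until the stop held it, and pressed the long side once more before backing off and lifting away.

**Contact:** The board stopped moving each time, at about 8.6 N on the fence, 6.5 N on the stop and 5.5 N on the last press. The last press met the board where the fence's measured position predicted.

**Final pictures:** Both cameras show it flush with no visible gap, at about 89.5° against a fence line of about 89.4°. Depth put its length at 156–159 mm instead of 150, probably because stop pixels were counted in. So the stop contact rests on the push force and the pictures.

**Bystanders:** The glue bottle measured where it started in both views. The jar did too in the scene camera; the arm blocked the side camera, so its jar reading was wrong. I only judged the screwdriver and offcut by eye. They look unmoved, but the screwdriver was partly hidden.

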